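# Open the degreaser can's child-resistant cap

### The job

Open the solvent can on the welding bench: push its child-resistant cap down hard and, keeping it down, turn it counter-clockwise (seen from above) until it comes free, then lift it off and set it open side down in the shallow tray, lowering it right onto the tray's floor before you let go. Lean on the cap firmly but never with more than 40 N (about 20 N is right), and leave the other things on the bench where they are.

Things in the scene. Friction and masses are not known exactly. Their poses are not given: they have to be found in the camera images.
- can: Oblong bare-metal solvent can, 64 x 106 mm (its x, y) and 150 mm tall to the shoulder, blank paper label, fixed upright in a dark angle-iron cradle (84 x 126 mm, 31 mm high) that is welded to the bench. It cannot move or turn. Origin: centre of the underside, z up.
- neck (a point): Point on the can's vertical neck axis, 166 mm above its underside: middle of the closed cap's lower rim; axes as the can's. The shoulder lies 16 mm lower. The neck (30 mm diameter) has 3 hooks with teeth, hidden in the cap, that hold 3 lugs inside the cap. Lifted 40 mm, the cap is clear of the neck. Let go after the turn, it rises 4 mm and stays on the neck, loose.
- cap: Black ribbed cylindrical push-and-turn cap on the can, 52 mm diameter, 34 mm tall, hollow below (wall 4 mm), about 40 g. Origin: centre of its lower rim, z up; closed, it lies at point neck, x axis along the can's. Kept down, it turns counter-clockwise from above: free after 50 degrees; turn 55 to 75, beyond 85 it meets the next hook. Not pushed down, it turns only 10 degrees and stops.
- cap_top (a point): Centre of the cap's flat top. A spring pushes the cap up: 10 N closed, 0.5 N more for each mm down. It must go down 3.5 to 11.5 mm before its lugs pass under the teeth (differs from can to can, cannot be seen); about 2 mm further it meets a hard stop, the sure sign. The spring force there is 13 to 17 N, so press with about 20 N and keep that while turning. Over 40 N on cap and neck breaks them.
- tray: Shallow dark steel tray, 150 x 150 mm outside, walls 3 mm thick and 14 mm high, floor 3 mm thick, fixed to the bench, empty. Origin: centre of its underside, z up.
- tray_in (a point): Centre of the tray's inner floor.
- weldment: Bystander: bent aluminium channel, 60 x 100 x 44 mm, loose, to the right of the work as the robot sees it. Origin: centre of the underside.
- block: Bystander: solid aluminium block, 70 x 100 x 40 mm, loose. Origin: centre of the underside.
- jar: Bystander: round tin jar, 62 mm diameter, 65 mm tall, loose. Origin: centre of the underside.
There are look-alikes about, which are no part of the job. There is more than one size of the cap; the one meant has the size given above.

How it is judged:
On the way, in this order (a step that is already met when the one before it is completed fails the run):
1. the cap is pushed down at least 2.5 mm, not yet turned (z of cap in the frame of neck below -0.0025 m and angle between the x axis of cap and the x axis of can, either way round below 0.3 rad), for 0.05 s.
2. the cap is turned at least 43 degrees while still on the neck (angle between the x axis of cap and the x axis of can, either way round above 0.75 rad and z of cap in the frame of neck below 0.012 m and horizontal distance between cap and neck below 0.006 m), for 0.05 s.
3. the cap is lifted clear of the neck (z of cap in the frame of neck above 0.035 m), for 0.05 s.
4. the cap, still held, stands on the tray's floor (contact force between the fingers and cap above 1 N and z of cap in the frame of tray_in below 0.004 m and contact force between cap and tray above 0.05 N), for 0.05 s.
At the end, for the whole second after the job is handed in: The cap stands open side down flat on the tray's floor (rim within 4 mm of the floor, upright within 0.1 rad, its centre within 50 mm of the tray's centre along each tray axis), at rest and let go (x of cap in the frame of tray_in between -0.05 and 0.05 m and y of cap in the frame of tray_in between -0.05 and 0.05 m and z of cap in the frame of tray_in between -0.003 and 0.004 m and angle between the z axis of cap and the z axis of tray, either way round below 0.1 rad and linear speed of cap below 0.02 m/s); the robot touches nothing.
It fails at once if the cap is forced against the can or its neck with more than 40 N (contact force between cap and can above 40 N).
It fails at once if the weldment, block or jar is moved by more than 25 mm (distance of any of weldment, block, jar from where it was at the start of the episode above 0.025 m).
It also fails if it takes over 64 s, if anything falls off the work surface, if the arm or the gripper's body presses on something with over 40 N, if the wrist force passes 120 N, or if a joint passes its speed limit or range.

### The arm

A 6-joint arm with a two-finger parallel gripper is mounted at the origin on the work surface. World frame = base frame: x ahead of the robot, y to its left, z up, the work surface at z = 0. Lengths are in m, angles in rad, forces in N, time in s.
With the tool pointing down it reaches from about 0.3 to 0.825 m from the base axis. Payload 5.4 kg.
Tool frame: the origin (TCP) lies midway between the tips of the shut fingers; the grasp point (between the pads) lies 19 mm behind it (bot.hold_point_z is the distance from the TCP to the grasp point, in m); z points along the fingers, y is the line along which they close (so a half turn about z gives the same grasp; the last joint's range is limited). The gripper opens to 92 mm and grips with 3 to 60 N. Pads are 20 mm wide; open, the fingers measure 128 mm over their backs; the gripper's body (75 mm by 189 mm) begins 69 mm behind the grasp point.
Start: joints at [0.935, 0.158, 1.597, -0, 1.386, -0.21], TCP at [0.238, 0.524, 0.194] pointing down, gripper open.
Joint ranges: [-2.91, 2.91], [-0.94, 2.29], [0.18, 2.7], [-1.29, 4.43], [0.17, 2.64], [-3, 3]. Speed limits (rad/s): [2.57, 2.57, 3.14, 3.14, 3.14, 3.14].

### API

Orientations are given as a unit quaternion [w, x, y, z].
In Python, from station import bot gives the robot as it stands.
- The arm moves only by the tool jog_arm, never from a script. Its argument "commands" is a list of rows, each an object of numbers: "tx", "ty", "tz": the shift along the tool's x, y, z in cm; "wx", "wy", "wz": the turn, a rotation vector about the tool's x, y, z in rad; "gripper": the closure, from 0 (fully open) to 1 (shut). In form: [{"tx": .., "ty": .., "tz": .., "wx": .., "wy": .., "wz": .., "gripper": ..}, ...]. A call has 1 to 8 rows; each row shifts and turns the commanded pose from where the row before left it, along the tool's axes as they then stand; what a row does not reach is not made up. A row lasts 1/10 s, in which the tool goes at most 50 mm and 8.59 degrees, less where a joint would pass 70% of its speed; a pose out of reach is approached as far as the arm can. A call is refused whole if a number of a shift passes 5 or a number of a turn 0.15, either way. A call with a gripper value outside its range is refused whole. The fingers move at their own pace and stop on an object; the grip force is fixed at half the most. Time passes only in rows, so rows that do not move let the fingers close. It gives the time, the measured TCP pose, the force, the opening and the grip force at its end, in the units of the state.
- bot.state(): the state, without advancing time (a new reading comes with each control period).
- bot.get_image(name): name is "scene" or "side" or "wrist"; returns the picture (420x560x3 uint8, blue, green, red); there is no depth.
- bot.get_calibration(name): a dict with "mtx" (3x3 intrinsics, pixels), "dist_coeffs" ([k1, k2, p1, p2, k3] as OpenCV has them; the pictures are not rectified), "xyz" and "attitude" of the camera in the world; the wrist camera has in their place "hand_eye" (4x4, takes a point from camera to tool coordinates, whose origin is the TCP and whose axes are the flange's). Camera axes: x right, y up, looking along -z (the intrinsics and any distortion apply to the point x, -y, -z); pixel columns grow to the right and rows downward; lengths in m; the calibration is good to about 2 mm. A picture is of the moment at which its call begins: read the wrist's pose just before it. get_calibration takes no time and is no camera call.
- bot.job_done(): hands the job in; it is judged then, once.
The state is a dict: "time_s": time; "joint_pos": joint angles; "qvel": joint speeds; "tau": joint torques, N m; "position": TCP position; "eef_rot": TCP orientation; "contact_force": force on the tool from outside, world axes, zero at the start; "wrist_torque": the same for the moment, N m; "finger_gap": finger opening in m; "grip_force": force on a finger pad.
Only numpy, scipy, OpenCV 4.12 (cv2) and the standard library are available. Lean on these libraries where they do the work, as an engineer would, in place of code of your own. Each camera call takes 0.05 s, during which the arm holds its last target. There are 200 camera calls.

## Working session

There is one attempt and no reset: what is moved stays moved. The work goes in short steps, Python scripts to look and compute and a tool call to move; the robot and the scene stay as the last step left them, time stands still between calls to the robot, and variables do not carry over. Pictures are saved under pics/ and viewed, at most 10 in all, crops included, and the job is handed in when it is done.

Besides the shell and the picture viewer there is one more tool, called after "Call:" as name(argument=value, ...), one argument or row to a line, values as JSON. jog_arm: Moves the arm, as the interface text tells. Its arguments: {"type":"object","properties":{"commands":{"type":"array"}},"required":["commands"]}

```bash
ls; mkdir -p pics
python3 - <<'E'
from station import bot
import cv2,numpy as np
print(bot.state())
a=bot.get_image("scene");b=bot.get_image("side")
cv2.imwrite("pics/scene.png",a);cv2.imwrite("pics/side.png",b)
for n in("scene","side","wrist"):print(n,bot.get_calibration(n))
E
```

```text
pics
{'time_s': 0.0, 'joint_pos': array([ 9.34935565e-01,  1.59045406e-01,  1.59821556e+00, -7.79511179e-06,
        1.38617020e+00, -2.10117218e-01]), 'qvel': array([-1.82814490e-03, -8.71125088e-04,  2.79035020e-04, -9.41332940e-05,
       -1.46771937e-03, -3.72907000e-05]), 'tau': array([-2.09283244e-04, -3.85572875e+01, -3.22107625e+01,  6.99977973e-02,
        3.78191925e-02, -1.52083835e-04]), 'position': array([0.23710961, 0.52312179, 0.19292934]), 'eef_rot': array([-3.73849627e-04,  2.11266926e-01,  9.77427972e-01, -8.39809158e-04]), 'contact_force': array([ 0.66426388, -0.42675276,  0.47161276]), 'wrist_torque': array([-0.02409977, -0.06986929, -0.01442791]), 'grip_force': 0.0, 'finger_gap': 0.09182025339617193}
scene {'mtx': array([[380.77804028,   0.        , 274.22699529],
       [  0.        , 380.77804028, 216.08420021],
       [  0.        ,   0.        ,   1.        ]]), 'dist_coeffs': array([0.03504204, 0.        , 0.        , 0.        , 0.        ]), 'xyz': array([1.04673747, 0.19246714, 0.95140691]), 'attitude': array([0.53810823, 0.15046238, 0.22384546, 0.7985573
[... 301 characters left out ...]
  0.75307357]), 'attitude': array([ 0.85704436,  0.38878343, -0.14089435, -0.30736166])}
wrist {'mtx': array([[332.26812496,   0.        , 278.23685459],
       [  0.        , 332.26812496, 216.50738091],
       [  0.        ,   0.        ,   1.        ]]), 'dist_coeffs': array([-0.05423927,  0.        ,  0.        ,  0.        ,  0.        ]), 'hand_eye': array([[ 3.54653147e-04,  9.59437954e-01,  2.81919644e-01,
         7.99273677e-02],
       [ 9.99999661e-01, -1.30751917e-04, -8.13014204e-04,
         3.47119913e-05],
       [-7.43175151e-04,  2.81919837e-01, -9.59437676e-01,
        -1.90242257e-01],
       [ 0.00000000e+00,  0.00000000e+00,  0.00000000e+00,
         1.00000000e+00]])}
```

View pics/scene.png

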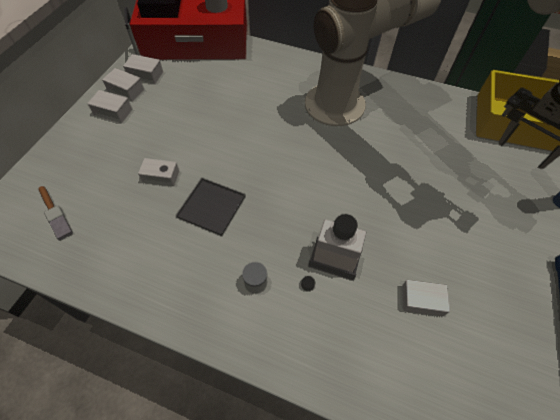

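View pics/side.png

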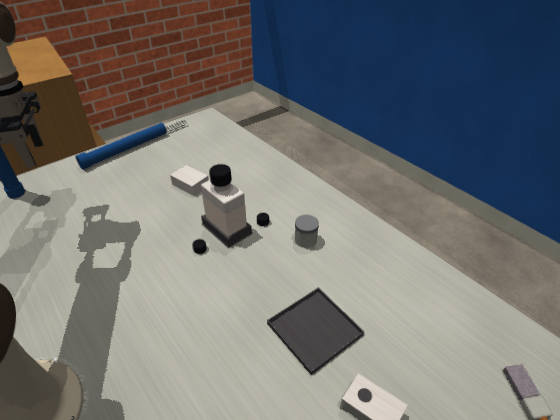

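The scene view shows the can with its black cap at (345,227), the tray at (211,206), the jar at (255,277) and the block at (427,297). In the side view the cap is at (220,176) and the tray at (315,330). Two smaller loose black caps lie on the bench and are look-alikes.

```bash
cat > h.py <<'E'
import cv2,numpy as np
from scipy.spatial.transform import Rotation as R
def Rq(q): return R.from_quat([q[1],q[2],q[3],q[0]]).as_matrix()
def ray(c,px,T=None):
    """camera calib, pixels -> origin, unit dirs (world). T=(pos,Rot) of tool for wrist"""
    u=cv2.undistortPoints(np.float64(px).reshape(-1,1,2),c["mtx"],c["dist_coeffs"]).reshape(-1,2)
    d=np.c_[u[:,0],-u[:,1],-np.ones(len(u))]
    if T is None: o,M=c["xyz"],Rq(c["attitude"])
    else:
        H=c["hand_eye"]; M=T[1]@H[:3,:3]; o=T[0]+T[1]@H[:3,3]
    d=d@M.T
    return o,d/np.linalg.norm(d,axis=1,keepdims=True)
def plane(o,d,z): return o+d*((z-o[2])/d[:,2:])
def tri(o1,d1,o2,d2):
    A=np.c_[d1,-d2]; s=np.linalg.lstsq(A,o2-o1,rcond=None)[0]
    p,q=o1+s[0]*d1,o2+s[1]*d2
    return (p+q)/2,np.linalg.norm(p-q)
def blob(img,seed,thr,win=60):
    g=cv2.cvtColor(img,cv2.COLOR_BGR2GRAY); m=(g<thr).astype(np.uint8)
    m2=np.zeros_like(m); x,y=seed; m2[max(0,y-win):y+win,max(0,x-win):x+win]=m[max(0,y-win):y+win,max(0,x-win):x+win]
    n,l,s,c=cv2.connectedComponentsWithStats(m2)
    k=l[y,x]; 
    return (l==k).astype(np.uint8),s[k],c[k]
E
python3 - <<'E'
from station import bot
from h import *
a=cv2.imread("pics/scene.png");b=cv2.imread("pics/side.png")
ca,cb=bot.get_calibration("scene"),bot.get_calibration("side")
ga=cv2.cvtColor(a,cv2.COLOR_BGR2GRAY);gb=cv2.cvtColor(b,cv2.COLOR_BGR2GRAY)
print(ga[205:250:3,345],gb[160:195:3,220],ga[206,170:250:6],gb[330,260:370:6])
for t in (35,45,55):
    r=[]
    for im,c,s in((a,ca,(345,227)),(b,cb,(220,176))):
        m,st,ce=blob(im,s,t,35); print(t,st,ce)
        cx=[st[0]+st[2]/2-.5,st[1]+st[3]/2-.5]
        r.append(ray(c,cx))
    print("cap mid",tri(r[0][0],r[0][1][0],r[1][0],r[1][1][0]))
for im,c,s in((a,ca,(211,206)),(b,cb,(315,330))):
    m,st,ce=blob(im,s,75,60); ct=max(cv2.findContours(m,0,2)[0],key=cv2.contourArea)
    q=cv2.boxPoints(cv2.minAreaRect(ct)); p4=cv2.approxPolyDP(ct,8,True).reshape(-1,2)
    P=plane(*ray(c,p4),0.014); print("tray",st,p4.tolist(),P.round(3).tolist(),P.mean(0))
E
```

```text
[131 129 131  50  38  35  37  34  38  35  29  32  66 104 149] [184 162  23  24  24  20   9   7  11  68  82 114] [125 125  67  55  55  55  55  55  55  56  56  56 125 121] [172 178 117  71  72  69  72  71  72  71  69  71  70  71  69  72  70  92
 177]
35 [     0      0    560    420 234990] [279.44268692 209.48245883]
35 [210 165  21  22 380] [220.26842105 175.02105263]
cap mid (array([0.57462777, 0.0631083 , 0.23353155]), np.float64(0.10701196101841884))
45 [333 215  24  25 463] [344.40820734 226.75809935]
45 [210 165  21  22 393] [220.17811705 175.18575064]
cap mid (array([0.5809546 , 0.17832202, 0.18317774]), np.float64(0.0011903815132658258))
55 [333 214  24  27 479] [344.39457203 226.88935282]
55 [210 165  21  22 398] [220.18341709 175.28894472]
cap mid (array([0.5809546 , 0.17832202, 0.18317774]), np.float64(0.0011903815132658258))
tray [ 176  178   69   58 2322] [[201, 178], [176, 217], [222, 235], [244, 194]] [[0.476, -0.281, 0.014], [0.628, -0.282, 0.014], [0.631, -0.134, 0.014], [0.481, -0.135, 0.014]] [ 0.55403971 -0.2080916   0.014     ]
tray [ 267  288   97   87 4350] [[318, 288], [267, 321], [311, 374], [363, 334]] [[0.628, -0.141, 0.014], [0.48, -0.135, 0.014], [0.471, -0.285, 0.014], [0.617, -0.291, 0.014]] [ 0.54897945 -0.21301304  0.014     ]
```

Call:
jog_arm(
  commands=[
    {"tz": -3.5},
    {"tz": -3.5},
    {"tz": -3.5},
    {"tx": -2.85, "ty": -1.08},
    {"tx": -2.85, "ty": -1.08},
    {"tx": -2.85, "ty": -1.08},
    {"tx": -2.85, "ty": -1.08},
    {"tx": -2.85, "ty": -1.08},
  ],
)

```text
invalid input at $.commands[0]: expected keys tx, ty, tz, wx, wy, wz, gripper
```

Call:
jog_arm(
  commands=[
    {"tx": -2.85, "ty": -1.08},
    {"tx": -2.85, "ty": -1.08},
    {"tx": -2.85, "ty": -1.08},
    {"tx": -2.85, "ty": -1.08},
    {"tx": -2.85, "ty": -1.08},
    {"tx": -2.85, "ty": -1.08},
    {"tx": -2.85, "ty": -1.08},
    {"tx": -2.85, "ty": -1.08},
  ],
)

```text
invalid input at $.commands[0]: expected keys tx, ty, tz, wx, wy, wz, gripper
```

Call:
jog_arm(
  commands=[
    {"tx": -2.85, "ty": -1.08},
    {"tx": -2.85, "ty": -1.08},
    {"tx": -2.85, "ty": -1.08},
    {"wz": 0.125},
    {"wz": 0.125},
    {"wz": 0.125},
    {"wz": 0.125},
    {},
  ],
)

```text
invalid input at $.commands[0]: expected keys tx, ty, tz, wx, wy, wz, gripper
```

```bash
cat > look.py <<'E'
import sys
from station import bot
from h import *
s=bot.state(); im=bot.get_image("wrist"); cv2.imwrite(sys.argv[1],im)
Rt=Rq(s["eef_rot"]); p=s["position"]
np.savez("w.npz",p=p,R=Rt)
print(s["time_s"],p,Rt.round(4).tolist(),"j6",s["joint_pos"].round(2),s["contact_force"],s["finger_gap"])
E
python3 look.py pics/w1.png
```

```text
0.1 [0.23716311 0.52316793 0.1930111 ] [[-0.9107, 0.413, -0.001], [0.413, 0.9107, -0.0014], [0.0003, -0.0016, -1.0]] j6 [ 0.93  0.16  1.6  -0.    1.39 -0.21] [-0.26596003  0.48434447 -0.6757604 ] 0.09167325607967182
```

View pics/w1.png

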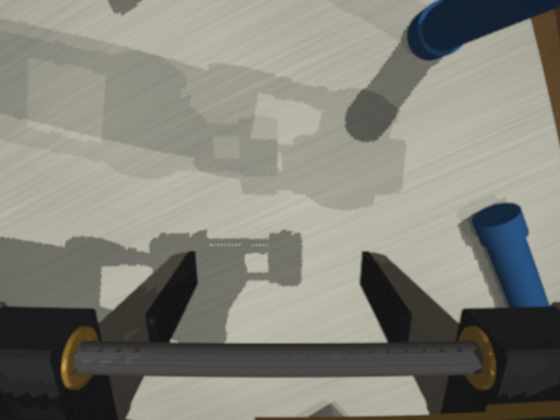

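Every row needs all seven keys, so nothing has moved yet. The picture shows the open fingers over bare bench, with a blue tube at (500,230).

Call:
jog_arm(
  commands=[
    {"tx": 0, "ty": 0, "tz": -3.5, "wx": 0, "wy": 0, "wz": 0, "gripper": 0},
    {"tx": 0, "ty": 0, "tz": -3.5, "wx": 0, "wy": 0, "wz": 0, "gripper": 0},
    {"tx": 0, "ty": 0, "tz": -3.5, "wx": 0, "wy": 0, "wz": 0, "gripper": 0},
    {"tx": -2.85, "ty": -1.08, "tz": 0, "wx": 0, "wy": 0, "wz": 0, "gripper": 0},
    {"tx": -2.85, "ty": -1.08, "tz": 0, "wx": 0, "wy": 0, "wz": 0, "gripper": 0},
    {"tx": -2.85, "ty": -1.08, "tz": 0, "wx": 0, "wy": 0, "wz": 0, "gripper": 0},
    {"tx": -2.85, "ty": -1.08, "tz": 0, "wx": 0, "wy": 0, "wz": 0, "gripper": 0},
    {"tx": -2.85, "ty": -1.08, "tz": 0, "wx": 0, "wy": 0, "wz": 0, "gripper": 0},
  ],
)

```text
time_s: 0.95
position: [0.3455, 0.4146, 0.2986]
eef_rot: [-0.0, 0.211, 0.977, -0.0]
contact_force: [0.1, 0.1, 0.8]
finger_gap: 0.0917
grip_force: 0.0
```

Call:
jog_arm(
  commands=[
    {"tx": -2.85, "ty": -1.08, "tz": 0, "wx": 0, "wy": 0, "wz": 0, "gripper": 0},
    {"tx": -2.85, "ty": -1.08, "tz": 0, "wx": 0, "wy": 0, "wz": 0, "gripper": 0},
    {"tx": -2.85, "ty": -1.08, "tz": 0, "wx": 0, "wy": 0, "wz": 0, "gripper": 0},
    {"tx": -2.85, "ty": -1.08, "tz": 0, "wx": 0, "wy": 0, "wz": 0, "gripper": 0},
    {"tx": -2.85, "ty": -1.08, "tz": 0, "wx": 0, "wy": 0, "wz": 0, "gripper": 0},
    {"tx": -2.85, "ty": -1.08, "tz": 0, "wx": 0, "wy": 0, "wz": 0, "gripper": 0},
    {"tx": -2.85, "ty": -1.08, "tz": 0, "wx": 0, "wy": 0, "wz": 0, "gripper": 0},
    {"tx": -2.85, "ty": -1.08, "tz": 0, "wx": 0, "wy": 0, "wz": 0, "gripper": 0},
  ],
)

```text
time_s: 1.75
position: [0.5175, 0.2417, 0.2985]
eef_rot: [-0.0, 0.211, 0.977, -0.0]
contact_force: [-0.2, 0.3, -0.1]
finger_gap: 0.092
grip_force: 0.0
```

Call:
jog_arm(
  commands=[
    {"tx": -2.85, "ty": -1.08, "tz": 0, "wx": 0, "wy": 0, "wz": 0, "gripper": 0},
    {"tx": -2.85, "ty": -1.08, "tz": 0, "wx": 0, "wy": 0, "wz": 0, "gripper": 0},
    {"tx": -2.85, "ty": -1.08, "tz": 0, "wx": 0, "wy": 0, "wz": 0, "gripper": 0},
    {"tx": 0, "ty": 0, "tz": 0, "wx": 0, "wy": 0, "wz": 0.125, "gripper": 0},
    {"tx": 0, "ty": 0, "tz": 0, "wx": 0, "wy": 0, "wz": 0.125, "gripper": 0},
    {"tx": 0, "ty": 0, "tz": 0, "wx": 0, "wy": 0, "wz": 0.125, "gripper": 0},
    {"tx": 0, "ty": 0, "tz": 0, "wx": 0, "wy": 0, "wz": 0.125, "gripper": 0},
    {"tx": 0, "ty": 0, "tz": 0, "wx": 0, "wy": 0, "wz": 0, "gripper": 0},
  ],
)

```text
time_s: 2.55
position: [0.5813, 0.1778, 0.2984]
eef_rot: [-0.0, 0.447, 0.895, -0.0]
contact_force: [0.4, -0.4, -0.4]
finger_gap: 0.092
grip_force: 0.0
```

```bash
python3 look.py pics/w2.png
```

```text
2.55 [0.58125445 0.17784969 0.2984452 ] [[-0.6009, 0.7993, -0.0008], [0.7993, 0.6009, -0.0001], [0.0004, -0.0007, -1.0]] j6 [ 0.1   0.2   1.35 -0.    1.6  -0.55] [ 0.37008183 -0.37502122 -0.40775899] 0.0919793319330285
```

View pics/w2.png

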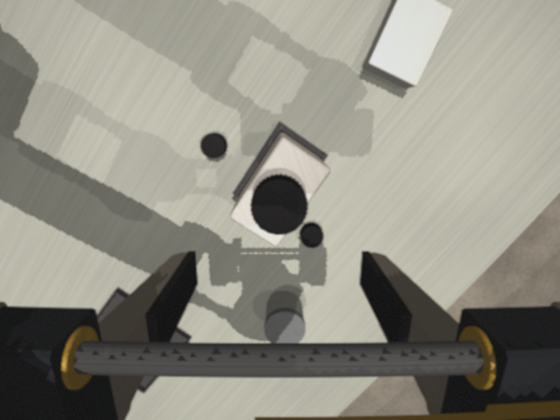

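The wrist view shows the cap top at about (279,205), roughly centred between the fingers. A loose look-alike lies close by at (311,235) on the bench below.

Run:
```python
from station import bot
from h import *
w=np.load("w.npz");im=cv2.imread("pics/w2.png");c=bot.get_calibration("wrist")
m,st,ce=blob(im,(279,205),40,45)
m=cv2.morphologyEx(m,cv2.MORPH_OPEN,cv2.getStructuringElement(2,(25,25)))
ct=max(cv2.findContours(m,0,2)[0],key=cv2.contourArea)
(x,y),r=cv2.minEnclosingCircle(ct);print(x,y,r,cv2.boundingRect(ct),cv2.fitEllipse(ct))
for z in(.2,.19):
    P=plane(*ray(c,[[x,y],[x-r,y],[x+r,y],[x,y-r],[x,y+r]],(w["p"],w["R"])),z)
    print(z,P[0],np.linalg.norm(P[1]-P[2]),np.linalg.norm(P[3]-P[4]),"tool delta cm",100*w["R"].T@(P[0]-w["p"]))
```

```text
279.5 197.0 24.520498275756836 (256, 176, 48, 38) ((280.5208740234375, 194.12538146972656), (33.98628616333008, 49.903202056884766), 106.47801208496094)
0.2 [0.57420104 0.18924468 0.2       ] 0.04367407130265392 0.04477506567709253 tool delta cm [1.33054498 0.12781362 9.84499093]
0.19 [0.57561911 0.18743082 0.19      ] 0.045186746029115606 0.04632587393025588 tool delta cm [ 1.09992775  0.13287341 10.84489106]
```

Run:
```python
from station import bot
from h import *
w=np.load("w.npz");im=cv2.imread("pics/w2.png");c=bot.get_calibration("wrist")
g=cv2.cvtColor(im,6);print(g[165:245:3,279],g[205,240:320:3])
for t in (50,58,66):
    m,st,ce=blob(im,(279,205),t,45)
    m=cv2.morphologyEx(m,cv2.MORPH_OPEN,cv2.getStructuringElement(2,(35,35)))
    ct=max(cv2.findContours(m,0,2)[0],key=cv2.contourArea)
    (x,y),r=cv2.minEnclosingCircle(ct);print(t,x,y,r,cv2.boundingRect(ct))
    # the top disc is nearest the camera: right-left width at z=.2
    P=plane(*ray(c,[[x,y],[x-r,y],[x+r,y]],(w["p"],w["R"])),.2)
    print(P[0],np.linalg.norm(P[1]-P[2]),"tool cm",100*w["R"].T@(P[0]-w["p"]))
```

```text
[214 183 169 104  20  32  36  35  34  35  32  33  31  32  39  36  37  39
  38  38  37  34  37 140 226 215 184] [218 224 221 201  42  34  36  34  34  35  37  31  34  35  33  30  30  30
  30  31  34  35  63 184 193 190 191]
50 279.0 204.0 28.46059799194336 (253, 176, 53, 57)
[0.57771068 0.18384573 0.2       ] 0.05100088066762802 tool cm [0.68809886 0.08393415 9.84475245]
58 278.9537048339844 203.901123046875 28.901260375976562 (252, 175, 54, 58)
[0.57762263 0.18389372 0.2       ] 0.051786762751799324 tool cm [0.69722553 0.07977908 9.84475919]
66 278.6638488769531 203.9915313720703 29.03931999206543 (252, 175, 54, 59)
[0.57746537 0.18367101 0.2       ] 0.05203833265748023 tool cm [0.68887266 0.05382666 9.84477389]
```

Run:
```python
from station import bot
from h import *
c=bot.get_calibration("wrist");H=c["hand_eye"];Hi=np.linalg.inv(H)
def proj(p):
    q=np.c_[p,np.ones(len(p))]@Hi.T; q=q[:,:3]*[1,-1,-1]
    return cv2.projectPoints(q,np.zeros(3),np.zeros(3),c["mtx"],c["dist_coeffs"])[0].reshape(-1,2)
print(proj(np.array([[.01,-.046,0],[.01,.046,0],[-.01,.046,0],[.01,.046,-.03]])))
# circle of cap top at z depth .0985 for tx .3 .5 .7
t=np.linspace(0,2*np.pi,60)
for tx in(.003,.005,.007):
    P=np.c_[tx+.026*np.cos(t),.0007+.026*np.sin(t),0*t+.0984]; q=proj(P)
    Q=proj(P+[0,0,.034]); a=np.r_[q,Q]
    print(tx,q.min(0),q.max(0),"all",a.min(0),a.max(0))
```

```text
[[202.78774676 238.64947738]
 [353.49033652 238.6438678 ]
 [351.3715869  268.57275197]
 [365.89496706 258.37149674]]
0.003 [249.94832834 179.55981973] [307.72481621 235.45550752] all [249.94832834 173.48136546] [307.72481621 235.45550752]
0.005 [249.89628016 177.29977337] [307.78067424 233.40315978] all [249.89628016 171.44024534] [307.78067424 233.40315978]
0.007 [249.84416733 175.0315546 ] [307.83660563 231.34301964] all [249.84416733 169.39256605] [307.83660563 231.34301964]
```

Call:
jog_arm(
  commands=[
    {"tx": 0.4, "ty": 0.07, "tz": 2.5, "wx": 0, "wy": 0, "wz": 0, "gripper": 0},
    {"tx": 0, "ty": 0, "tz": 2.5, "wx": 0, "wy": 0, "wz": 0, "gripper": 0},
    {"tx": 0, "ty": 0, "tz": 2, "wx": 0, "wy": 0, "wz": 0, "gripper": 0},
    {"tx": 0, "ty": 0, "tz": 2, "wx": 0, "wy": 0, "wz": 0, "gripper": 0},
    {"tx": 0, "ty": 0, "tz": 2, "wx": 0, "wy": 0, "wz": 0, "gripper": 0},
    {"tx": 0, "ty": 0, "tz": 1, "wx": 0, "wy": 0, "wz": 0, "gripper": 0},
    {"tx": 0, "ty": 0, "tz": 1, "wx": 0, "wy": 0, "wz": 0, "gripper": 0},
    {"tx": 0, "ty": 0, "tz": 0, "wx": 0, "wy": 0, "wz": 0, "gripper": 0},
  ],
)

```text
time_s: 3.4
position: [0.5789, 0.1815, 0.1677]
eef_rot: [-0.001, 0.446, 0.895, -0.001]
contact_force: [-0.4, -0.7, 0.3]
finger_gap: 0.0915
grip_force: 0.0
```

```bash
python3 look.py pics/w3.png
```

```text
3.4 [0.57887758 0.18146144 0.16772006] [[-0.6019, 0.7985, -0.0021], [0.7985, 0.6019, -0.0002], [0.001, -0.0018, -1.0]] j6 [ 0.1   0.26  1.53 -0.    1.35 -0.54] [-0.40467604 -0.6733473   0.29291291] 0.09149330657243476
```

View pics/w3.png

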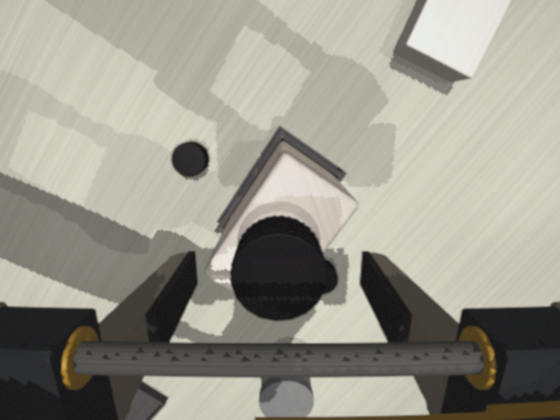

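The cap's top disc now sits between the pads, with its columns about 230–327 and its lower edge near row 320.

Run:
```python
from station import bot
from h import *
c=bot.get_calibration("wrist");Hi=np.linalg.inv(c["hand_eye"])
def proj(p):
    q=np.c_[p,np.ones(len(p))]@Hi.T; q=q[:,:3]*[1,-1,-1]
    return cv2.projectPoints(q,np.zeros(3),np.zeros(3),c["mtx"],c["dist_coeffs"])[0].reshape(-1,2)
t=np.linspace(0,2*np.pi,60)
for tx in(-.003,0,.003):
    P=np.c_[tx+.026*np.cos(t),.026*np.sin(t),0*t-.0323]; q=proj(P); Q=proj(P+[0,0,.034])
    print(tx,q.min(0),q.max(0),"rim",Q.min(0))
g=cv2.cvtColor(cv2.imread("pics/w3.png"),6)
print(g[205:225,279],g[312:328,279],g[262,224:240],g[250,318:340])
```

```text
-0.003 [228.94884224 236.5953473 ] [327.44662964 325.27668305] rim [236.59515934 217.44131661]
0 [228.69610116 230.96259566] [327.70294559 320.59225782] rim [236.41996124 212.64719904]
0.003 [228.44209554 225.27112467] [327.96056496 315.85690334] rim [236.24411337 207.81256024]
[177 177 180 179 180 184 194 201 202 191 150  90  37  23  19  25  20  25
  23  25] [ 28  27  25  26  25  26  27  42  74 107 126 131 132 131 131 130] [231 233 233 232 231 230 221 177 106  43  26  31  35  31  33  33] [ 28  27  47  90 136 162 162 145 135 130 131 131 132 132 139 159 185 191
 176 152 136 129]
```

Call:
jog_arm(
  commands=[
    {"tx": 0, "ty": 0.05, "tz": 0, "wx": 0, "wy": 0, "wz": 0, "gripper": 0.3},
    {"tx": 0, "ty": 0, "tz": 0, "wx": 0, "wy": 0, "wz": 0, "gripper": 1},
    {"tx": 0, "ty": 0, "tz": 0, "wx": 0, "wy": 0, "wz": 0, "gripper": 1},
    {"tx": 0, "ty": 0, "tz": 0, "wx": 0, "wy": 0, "wz": 0, "gripper": 1},
    {"tx": 0, "ty": 0, "tz": 0, "wx": 0, "wy": 0, "wz": 0, "gripper": 1},
    {"tx": 0, "ty": 0, "tz": 0, "wx": 0, "wy": 0, "wz": 0, "gripper": 1},
    {"tx": 0, "ty": 0, "tz": 0, "wx": 0, "wy": 0, "wz": 0, "gripper": 1},
    {"tx": 0, "ty": 0, "tz": 0, "wx": 0, "wy": 0, "wz": 0, "gripper": 1},
  ],
)

```text
time_s: 4.25
position: [0.5793, 0.1813, 0.1689]
eef_rot: [-0.001, 0.447, 0.895, -0.001]
contact_force: [-3.1, -4.0, 3.1]
finger_gap: 0.0507
grip_force: 30.0
```

Call:
jog_arm(
  commands=[
    {"tx": 0, "ty": -0.05, "tz": 0.1, "wx": 0, "wy": 0, "wz": 0, "gripper": 1},
    {"tx": 0, "ty": 0, "tz": 0.1, "wx": 0, "wy": 0, "wz": 0, "gripper": 1},
    {"tx": 0, "ty": 0, "tz": 0, "wx": 0, "wy": 0, "wz": 0, "gripper": 1},
    {"tx": 0, "ty": 0, "tz": 0, "wx": 0, "wy": 0, "wz": 0, "gripper": 1},
  ],
)

```text
time_s: 4.65
position: [0.5794, 0.1813, 0.1686]
eef_rot: [0.0, 0.447, 0.895, -0.0]
contact_force: [-7.0, -1.7, 8.6]
finger_gap: 0.0506
grip_force: 30.0
```

Call:
jog_arm(
  commands=[
    {"tx": 0, "ty": 0, "tz": 0.1, "wx": 0, "wy": 0, "wz": 0, "gripper": 1},
    {"tx": 0, "ty": 0, "tz": 0.1, "wx": 0, "wy": 0, "wz": 0, "gripper": 1},
    {"tx": 0, "ty": 0, "tz": 0, "wx": 0, "wy": 0, "wz": 0, "gripper": 1},
    {"tx": 0, "ty": 0, "tz": 0, "wx": 0, "wy": 0, "wz": 0, "gripper": 1},
  ],
)

```text
time_s: 5.05
position: [0.5796, 0.1814, 0.1669]
eef_rot: [0.0, 0.446, 0.895, -0.0]
contact_force: [-6.9, -2.9, 10.1]
finger_gap: 0.0507
grip_force: 30.0
```

Call:
jog_arm(
  commands=[
    {"tx": 0, "ty": -0.1, "tz": 0.1, "wx": 0, "wy": 0, "wz": 0, "gripper": 1},
    {"tx": 0, "ty": 0, "tz": 0.1, "wx": 0, "wy": 0, "wz": 0, "gripper": 1},
    {"tx": 0, "ty": 0, "tz": 0, "wx": 0, "wy": 0, "wz": 0, "gripper": 1},
    {"tx": 0, "ty": 0, "tz": 0, "wx": 0, "wy": 0, "wz": 0, "gripper": 1},
  ],
)

```text
time_s: 5.45
position: [0.5796, 0.1814, 0.1655]
eef_rot: [0.001, 0.446, 0.895, 0.001]
contact_force: [-5.3, -1.4, 11.0]
finger_gap: 0.0502
grip_force: 30.0
```

Call:
jog_arm(
  commands=[
    {"tx": 0, "ty": 0, "tz": 0.1, "wx": 0, "wy": 0, "wz": 0, "gripper": 1},
    {"tx": 0, "ty": 0, "tz": 0.1, "wx": 0, "wy": 0, "wz": 0, "gripper": 1},
    {"tx": 0, "ty": 0, "tz": 0, "wx": 0, "wy": 0, "wz": 0, "gripper": 1},
    {"tx": 0, "ty": 0, "tz": 0, "wx": 0, "wy": 0, "wz": 0, "gripper": 1},
  ],
)

```text
time_s: 5.85
position: [0.5796, 0.1814, 0.1637]
eef_rot: [0.001, 0.446, 0.895, 0.001]
contact_force: [-6.2, -0.6, 12.6]
finger_gap: 0.0505
grip_force: 30.0
```

Call:
jog_arm(
  commands=[
    {"tx": 0, "ty": -0.05, "tz": 0.1, "wx": 0, "wy": 0, "wz": 0, "gripper": 1},
    {"tx": 0, "ty": 0, "tz": 0.1, "wx": 0, "wy": 0, "wz": 0, "gripper": 1},
    {"tx": 0, "ty": 0, "tz": 0, "wx": 0, "wy": 0, "wz": 0, "gripper": 1},
    {"tx": 0, "ty": 0, "tz": 0, "wx": 0, "wy": 0, "wz": 0, "gripper": 1},
  ],
)

```text
time_s: 6.25
position: [0.5797, 0.1814, 0.1621]
eef_rot: [0.001, 0.446, 0.895, 0.001]
contact_force: [-4.5, -0.7, 12.4]
finger_gap: 0.0505
grip_force: 30.0
```

Call:
jog_arm(
  commands=[
    {"tx": 0, "ty": 0, "tz": 0.1, "wx": 0, "wy": 0, "wz": 0, "gripper": 1},
    {"tx": 0, "ty": 0, "tz": 0.1, "wx": 0, "wy": 0, "wz": 0, "gripper": 1},
    {"tx": 0, "ty": 0, "tz": 0, "wx": 0, "wy": 0, "wz": 0, "gripper": 1},
    {"tx": 0, "ty": 0, "tz": 0, "wx": 0, "wy": 0, "wz": 0, "gripper": 1},
  ],
)

```text
time_s: 6.65
position: [0.5797, 0.1814, 0.1603]
eef_rot: [0.001, 0.446, 0.895, 0.001]
contact_force: [-5.8, -0.3, 14.0]
finger_gap: 0.0505
grip_force: 30.0
```

Call:
jog_arm(
  commands=[
    {"tx": 0, "ty": 0, "tz": 0.1, "wx": 0, "wy": 0, "wz": 0, "gripper": 1},
    {"tx": 0, "ty": 0, "tz": 0, "wx": 0, "wy": 0, "wz": 0, "gripper": 1},
    {"tx": 0, "ty": 0, "tz": 0, "wx": 0, "wy": 0, "wz": 0, "gripper": 1},
  ],
)

```text
time_s: 6.95
position: [0.5796, 0.1814, 0.1594]
eef_rot: [0.001, 0.446, 0.895, 0.001]
contact_force: [-6.0, -0.5, 14.0]
finger_gap: 0.0507
grip_force: 30.0
```

Call:
jog_arm(
  commands=[
    {"tx": 0, "ty": 0, "tz": 0.1, "wx": 0, "wy": 0, "wz": 0, "gripper": 1},
    {"tx": 0, "ty": 0, "tz": 0, "wx": 0, "wy": 0, "wz": 0, "gripper": 1},
    {"tx": 0, "ty": 0, "tz": 0, "wx": 0, "wy": 0, "wz": 0, "gripper": 1},
  ],
)

```text
time_s: 7.25
position: [0.5797, 0.1814, 0.1585]
eef_rot: [0.001, 0.446, 0.895, 0.001]
contact_force: [-6.9, 0.3, 14.8]
finger_gap: 0.0509
grip_force: 30.0
```

Call:
jog_arm(
  commands=[
    {"tx": 0, "ty": 0, "tz": 0.1, "wx": 0, "wy": 0, "wz": 0, "gripper": 1},
    {"tx": 0, "ty": 0, "tz": 0, "wx": 0, "wy": 0, "wz": 0, "gripper": 1},
    {"tx": 0, "ty": 0, "tz": 0, "wx": 0, "wy": 0, "wz": 0, "gripper": 1},
  ],
)

```text
time_s: 7.55
position: [0.5797, 0.1814, 0.1576]
eef_rot: [0.002, 0.446, 0.895, 0.001]
contact_force: [-5.1, -1.3, 14.6]
finger_gap: 0.0506
grip_force: 30.0
```

Call:
jog_arm(
  commands=[
    {"tx": 0, "ty": 0, "tz": 0.1, "wx": 0, "wy": 0, "wz": 0, "gripper": 1},
    {"tx": 0, "ty": 0, "tz": 0, "wx": 0, "wy": 0, "wz": 0, "gripper": 1},
    {"tx": 0, "ty": 0, "tz": 0, "wx": 0, "wy": 0, "wz": 0, "gripper": 1},
  ],
)

```text
time_s: 7.85
position: [0.5797, 0.1814, 0.1567]
eef_rot: [0.002, 0.446, 0.895, 0.001]
contact_force: [-6.0, -0.0, 15.6]
finger_gap: 0.0502
grip_force: 30.0
```

Call:
jog_arm(
  commands=[
    {"tx": 0, "ty": 0, "tz": 0.1, "wx": 0, "wy": 0, "wz": 0, "gripper": 1},
    {"tx": 0, "ty": 0, "tz": 0, "wx": 0, "wy": 0, "wz": 0, "gripper": 1},
    {"tx": 0, "ty": 0, "tz": 0, "wx": 0, "wy": 0, "wz": 0, "gripper": 1},
  ],
)

```text
time_s: 8.15
position: [0.5797, 0.1814, 0.1558]
eef_rot: [0.002, 0.446, 0.895, 0.001]
contact_force: [-6.6, -1.0, 15.2]
finger_gap: 0.0503
grip_force: 30.0
```

Call:
jog_arm(
  commands=[
    {"tx": 0, "ty": 0, "tz": 0.1, "wx": 0, "wy": 0, "wz": 0, "gripper": 1},
    {"tx": 0, "ty": 0, "tz": 0, "wx": 0, "wy": 0, "wz": 0, "gripper": 1},
    {"tx": 0, "ty": 0, "tz": 0, "wx": 0, "wy": 0, "wz": 0, "gripper": 1},
  ],
)

```text
time_s: 8.45
position: [0.5797, 0.1814, 0.1555]
eef_rot: [0.002, 0.446, 0.895, 0.001]
contact_force: [-8.6, -0.7, 18.5]
finger_gap: 0.0508
grip_force: 30.0
```

Call:
jog_arm(
  commands=[
    {"tx": 0, "ty": 0, "tz": 0.05, "wx": 0, "wy": 0, "wz": 0, "gripper": 1},
    {"tx": 0, "ty": 0, "tz": 0, "wx": 0, "wy": 0, "wz": -0.05, "gripper": 1},
    {"tx": 0, "ty": 0, "tz": 0, "wx": 0, "wy": 0, "wz": -0.05, "gripper": 1},
    {"tx": 0, "ty": 0, "tz": 0, "wx": 0, "wy": 0, "wz": -0.05, "gripper": 1},
    {"tx": 0, "ty": 0, "tz": 0, "wx": 0, "wy": 0, "wz": -0.05, "gripper": 1},
    {"tx": 0, "ty": 0, "tz": 0, "wx": 0, "wy": 0, "wz": -0.05, "gripper": 1},
    {"tx": 0, "ty": 0, "tz": 0, "wx": 0, "wy": 0, "wz": -0.05, "gripper": 1},
    {"tx": 0, "ty": 0, "tz": 0, "wx": 0, "wy": 0, "wz": 0, "gripper": 1},
  ],
)

```text
time_s: 9.25
position: [0.5803, 0.1814, 0.1555]
eef_rot: [0.003, 0.307, 0.952, 0.001]
contact_force: [-7.0, -0.5, 19.4]
finger_gap: 0.0507
grip_force: 30.0
```

Run:
```python
from station import bot
s=bot.state();print(s["wrist_torque"],s["contact_force"],s["joint_pos"])
```

```text
[-0.26491402  1.40461824 -0.02228659] [-7.04682036 -0.45908385 19.43097695] [ 1.04045695e-01  2.67219788e-01  1.54768178e+00  7.34449733e-04
  1.32090602e+00 -8.42355912e-01]
```

Call:
jog_arm(
  commands=[
    {"tx": 0, "ty": 0, "tz": 0, "wx": 0, "wy": 0, "wz": -0.06, "gripper": 1},
    {"tx": 0, "ty": 0, "tz": 0, "wx": 0, "wy": 0, "wz": -0.06, "gripper": 1},
    {"tx": 0, "ty": 0, "tz": 0, "wx": 0, "wy": 0, "wz": -0.06, "gripper": 1},
    {"tx": 0, "ty": 0, "tz": 0, "wx": 0, "wy": 0, "wz": -0.06, "gripper": 1},
    {"tx": 0, "ty": 0, "tz": 0, "wx": 0, "wy": 0, "wz": -0.06, "gripper": 1},
    {"tx": 0, "ty": 0, "tz": 0, "wx": 0, "wy": 0, "wz": -0.06, "gripper": 1},
    {"tx": 0, "ty": 0, "tz": 0, "wx": 0, "wy": 0, "wz": -0.06, "gripper": 1},
    {"tx": 0, "ty": 0, "tz": 0, "wx": 0, "wy": 0, "wz": 0, "gripper": 1},
  ],
)

```text
time_s: 10.05
position: [0.5798, 0.1811, 0.1554]
eef_rot: [0.002, 0.102, 0.995, 0.001]
contact_force: [-9.1, -1.5, 21.0]
finger_gap: 0.0505
grip_force: 30.0
```

Call:
jog_arm(
  commands=[
    {"tx": 0, "ty": 0, "tz": 0, "wx": 0, "wy": 0, "wz": -0.06, "gripper": 1},
    {"tx": 0, "ty": 0, "tz": 0, "wx": 0, "wy": 0, "wz": -0.06, "gripper": 1},
    {"tx": 0, "ty": 0, "tz": 0, "wx": 0, "wy": 0, "wz": -0.06, "gripper": 1},
    {"tx": 0, "ty": 0, "tz": 0, "wx": 0, "wy": 0, "wz": -0.06, "gripper": 1},
    {"tx": 0, "ty": 0, "tz": 0, "wx": 0, "wy": 0, "wz": -0.06, "gripper": 1},
    {"tx": 0, "ty": 0, "tz": 0, "wx": 0, "wy": 0, "wz": -0.06, "gripper": 1},
    {"tx": 0, "ty": 0, "tz": 0, "wx": 0, "wy": 0, "wz": -0.06, "gripper": 1},
    {"tx": 0, "ty": 0, "tz": 0, "wx": 0, "wy": 0, "wz": 0, "gripper": 1},
  ],
)

```text
time_s: 10.85
position: [0.5801, 0.1808, 0.1554]
eef_rot: [0.002, -0.108, 0.994, -0.0]
contact_force: [-9.2, -3.4, 20.8]
finger_gap: 0.0507
grip_force: 30.0
```

Run:
```python
from station import bot
from h import *
s=bot.state();R_=Rq(s["eef_rot"]);print(s["wrist_torque"],s["contact_force"],s["joint_pos"],np.degrees(np.arctan2(R_[1,0],R_[0,0])-np.arctan2(.7985,-.6019)))
```

```text
[-0.41915717  1.55247098 -0.04722846] [-9.20661312 -3.36530865 20.75920142] [ 1.03645041e-01  2.67155328e-01  1.54785106e+00 -3.10841605e-04
  1.32164652e+00 -1.68253778e+00] -294.66335662447807
```

Call:
jog_arm(
  commands=[
    {"tx": 0, "ty": 0, "tz": -0.5, "wx": 0, "wy": 0, "wz": 0, "gripper": 1},
    {"tx": 0, "ty": 0, "tz": -0.5, "wx": 0, "wy": 0, "wz": 0, "gripper": 1},
    {"tx": 0, "ty": 0, "tz": -0.5, "wx": 0, "wy": 0, "wz": 0, "gripper": 1},
    {"tx": 0, "ty": 0, "tz": -0.5, "wx": 0, "wy": 0, "wz": 0, "gripper": 1},
    {"tx": 0, "ty": 0, "tz": 0, "wx": 0, "wy": 0, "wz": 0, "gripper": 1},
  ],
)

```text
time_s: 11.35
position: [0.58, 0.1808, 0.1726]
eef_rot: [0.002, -0.107, 0.994, -0.0]
contact_force: [-0.4, -1.4, 8.1]
finger_gap: 0.0507
grip_force: 30.0
```

Call:
jog_arm(
  commands=[
    {"tx": 0, "ty": 0, "tz": -0.5, "wx": 0, "wy": 0, "wz": 0, "gripper": 1},
    {"tx": 0, "ty": 0, "tz": -0.5, "wx": 0, "wy": 0, "wz": 0, "gripper": 1},
    {"tx": 0, "ty": 0, "tz": -1, "wx": 0, "wy": 0, "wz": 0, "gripper": 1},
    {"tx": 0, "ty": 0, "tz": -1, "wx": 0, "wy": 0, "wz": 0, "gripper": 1},
    {"tx": 0, "ty": 0, "tz": -1, "wx": 0, "wy": 0, "wz": 0, "gripper": 1},
    {"tx": 0, "ty": 0, "tz": -1, "wx": 0, "wy": 0, "wz": 0, "gripper": 1},
    {"tx": 0, "ty": 0, "tz": -1, "wx": 0, "wy": 0, "wz": 0, "gripper": 1},
    {"tx": 0, "ty": 0, "tz": 0, "wx": 0, "wy": 0, "wz": 0, "gripper": 1},
  ],
)

```text
time_s: 12.15
position: [0.5794, 0.1808, 0.2327]
eef_rot: [0.002, -0.107, 0.994, -0.0]
contact_force: [0.3, 0.2, -1.0]
finger_gap: 0.0504
grip_force: 30.0
```

Run:
```python
from station import bot
from h import *
a=bot.get_image("scene");b=bot.get_image("side")
cv2.imwrite("pics/ab.png",np.hstack([a[130:330,200:480],b[80:280,100:380]]))
s=bot.state();R_=Rq(s["eef_rot"]);print(s["contact_force"],s["position"],s["joint_pos"])
print("to tray, tool cm",100*R_.T@(np.array([.5515,-.2105,.0])-s["position"]))
```

```text
[-0.34154931  0.39475541 -0.0529987 ] [0.5784715  0.18064292 0.23057527] [ 1.03509159e-01  2.15816544e-01  1.45907438e+00  1.71087874e-05
  1.46634871e+00 -1.68148288e+00]
to tray, tool cm [ 10.95777553 -37.64663925  23.05449425]
```

View pics/ab.png

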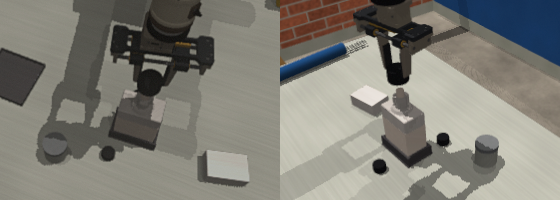

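The cap is off the neck and held in the gripper, and the bare neck is visible. Nothing else has moved. Next I carry it over to the tray.

Call:
jog_arm(
  commands=[
    {"tx": 0.3, "ty": -1.1, "tz": -0.5, "wx": 0, "wy": 0, "wz": 0, "gripper": 1},
    {"tx": 0.8, "ty": -2.75, "tz": 0, "wx": 0, "wy": 0, "wz": 0, "gripper": 1},
    {"tx": 0.8, "ty": -2.75, "tz": 0, "wx": 0, "wy": 0, "wz": 0, "gripper": 1},
    {"tx": 0.8, "ty": -2.75, "tz": 0, "wx": 0, "wy": 0, "wz": 0, "gripper": 1},
    {"tx": 0.8, "ty": -2.75, "tz": 0, "wx": 0, "wy": 0, "wz": 0, "gripper": 1},
    {"tx": 0.8, "ty": -2.75, "tz": 0, "wx": 0, "wy": 0, "wz": 0, "gripper": 1},
    {"tx": 0.8, "ty": -2.75, "tz": 0, "wx": 0, "wy": 0, "wz": 0, "gripper": 1},
    {"tx": 0.8, "ty": -2.75, "tz": 0, "wx": 0, "wy": 0, "wz": 0, "gripper": 1},
  ],
)

```text
time_s: 13.05
position: [0.5633, -0.0326, 0.2351]
eef_rot: [-0.0, -0.107, 0.994, 0.0]
contact_force: [0.6, 0.6, -0.6]
finger_gap: 0.0504
grip_force: 30.0
```

Call:
jog_arm(
  commands=[
    {"tx": 0.8, "ty": -2.75, "tz": 0, "wx": 0, "wy": 0, "wz": 0, "gripper": 1},
    {"tx": 0.8, "ty": -2.75, "tz": 0, "wx": 0, "wy": 0, "wz": 0, "gripper": 1},
    {"tx": 0.8, "ty": -2.75, "tz": 0, "wx": 0, "wy": 0, "wz": 0, "gripper": 1},
    {"tx": 0.8, "ty": -2.75, "tz": 0, "wx": 0, "wy": 0, "wz": 0, "gripper": 1},
    {"tx": 0.8, "ty": -2.75, "tz": 0, "wx": 0, "wy": 0, "wz": 0, "gripper": 1},
    {"tx": 0.8, "ty": -2.75, "tz": 0, "wx": 0, "wy": 0, "wz": 0, "gripper": 1},
    {"tx": 0.3, "ty": -1.1, "tz": 0, "wx": 0, "wy": 0, "wz": 0, "gripper": 1},
    {"tx": 0, "ty": 0, "tz": 0, "wx": 0, "wy": 0, "wz": 0, "gripper": 1},
  ],
)

```text
time_s: 13.85
position: [0.5509, -0.2149, 0.235]
eef_rot: [-0.0, -0.106, 0.994, 0.0]
contact_force: [-0.7, 0.3, -0.8]
finger_gap: 0.0504
grip_force: 30.0
```

```bash
python3 look.py pics/w4.png
python3 - <<'E'
from station import bot
from h import *
s=bot.state();print("tool cm",100*Rq(s["eef_rot"]).T@(np.array([.5515,-.2105,.0])-s["position"]))
E
```

```text
13.85 [ 0.55093459 -0.21486569  0.23502961] [[-0.9777, -0.2102, -0.0007], [-0.2102, 0.9777, 0.0004], [0.0006, 0.0006, -1.0]] j6 [-0.58  0.18  1.5  -0.    1.47 -2.36] [-0.69565756  0.34437754 -0.77586817] 0.05038287956811093
tool cm [-0.10084613  0.26833389 23.51174656]
```

View pics/w4.png

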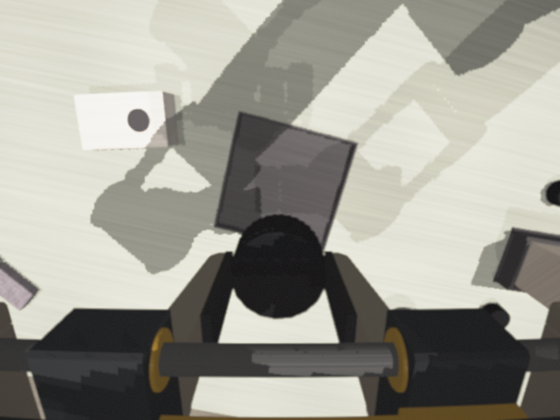

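The tray lies ahead under the cap, with corners (240,112), (356,143) and (216,228). That agrees with the earlier estimate, so I lower the cap.

Call:
jog_arm(
  commands=[
    {"tx": -0.1, "ty": 0.25, "tz": 3.5, "wx": 0, "wy": 0, "wz": 0, "gripper": 1},
    {"tx": 0, "ty": 0, "tz": 3.5, "wx": 0, "wy": 0, "wz": 0, "gripper": 1},
    {"tx": 0, "ty": 0, "tz": 3.5, "wx": 0, "wy": 0, "wz": 0, "gripper": 1},
    {"tx": 0, "ty": 0, "tz": 3.5, "wx": 0, "wy": 0, "wz": 0, "gripper": 1},
    {"tx": 0, "ty": 0, "tz": 3, "wx": 0, "wy": 0, "wz": 0, "gripper": 1},
    {"tx": 0, "ty": 0, "tz": 3, "wx": 0, "wy": 0, "wz": 0, "gripper": 1},
    {"tx": 0, "ty": 0, "tz": 1.5, "wx": 0, "wy": 0, "wz": 0, "gripper": 1},
    {"tx": 0, "ty": 0, "tz": 0, "wx": 0, "wy": 0, "wz": 0, "gripper": 1},
  ],
)

```text
time_s: 14.7
position: [0.5504, -0.2087, 0.0182]
eef_rot: [-0.002, -0.107, 0.994, 0.002]
contact_force: [-0.4, 0.3, -0.8]
finger_gap: 0.0506
grip_force: 30.0
```

Call:
jog_arm(
  commands=[
    {"tx": 0, "ty": 0, "tz": 0.2, "wx": 0, "wy": 0, "wz": 0, "gripper": 1},
    {"tx": 0, "ty": 0, "tz": 0.2, "wx": 0, "wy": 0, "wz": 0, "gripper": 1},
    {"tx": 0, "ty": 0, "tz": 0.2, "wx": 0, "wy": 0, "wz": 0, "gripper": 1},
    {"tx": 0, "ty": 0, "tz": 0, "wx": 0, "wy": 0, "wz": 0, "gripper": 1},
    {"tx": 0, "ty": 0, "tz": 0, "wx": 0, "wy": 0, "wz": 0, "gripper": 1},
  ],
)

```text
time_s: 15.2
position: [0.5523, -0.2111, 0.0149]
eef_rot: [0.0, -0.107, 0.994, -0.0]
contact_force: [1.0, 0.6, -0.4]
finger_gap: 0.0505
grip_force: 30.0
```

Call:
jog_arm(
  commands=[
    {"tx": 0, "ty": 0, "tz": 0.15, "wx": 0, "wy": 0, "wz": 0, "gripper": 1},
    {"tx": 0, "ty": 0, "tz": 0.15, "wx": 0, "wy": 0, "wz": 0, "gripper": 1},
    {"tx": 0, "ty": 0, "tz": 0.15, "wx": 0, "wy": 0, "wz": 0, "gripper": 1},
    {"tx": 0, "ty": 0, "tz": 0.15, "wx": 0, "wy": 0, "wz": 0, "gripper": 1},
    {"tx": 0, "ty": 0, "tz": 0, "wx": 0, "wy": 0, "wz": 0, "gripper": 1},
    {"tx": 0, "ty": 0, "tz": 0, "wx": 0, "wy": 0, "wz": 0, "gripper": 1},
  ],
)

```text
time_s: 15.8
position: [0.5519, -0.2109, 0.0083]
eef_rot: [-0.0, -0.107, 0.994, 0.0]
contact_force: [-0.5, 0.3, -0.6]
finger_gap: 0.0505
grip_force: 30.0
```

Call:
jog_arm(
  commands=[
    {"tx": 0, "ty": 0, "tz": 0.1, "wx": 0, "wy": 0, "wz": 0, "gripper": 1},
    {"tx": 0, "ty": 0, "tz": 0.1, "wx": 0, "wy": 0, "wz": 0, "gripper": 1},
    {"tx": 0, "ty": 0, "tz": 0, "wx": 0, "wy": 0, "wz": 0, "gripper": 1},
    {"tx": 0, "ty": 0, "tz": 0, "wx": 0, "wy": 0, "wz": 0, "gripper": 1},
  ],
)

```text
time_s: 16.2
position: [0.552, -0.2109, 0.0064]
eef_rot: [-0.0, -0.107, 0.994, 0.0]
contact_force: [-0.8, 0.4, -0.8]
finger_gap: 0.0503
grip_force: 30.0
```

Call:
jog_arm(
  commands=[
    {"tx": 0, "ty": 0, "tz": 0.1, "wx": 0, "wy": 0, "wz": 0, "gripper": 1},
    {"tx": 0, "ty": 0, "tz": 0, "wx": 0, "wy": 0, "wz": 0, "gripper": 1},
    {"tx": 0, "ty": 0, "tz": 0, "wx": 0, "wy": 0, "wz": 0, "gripper": 1},
  ],
)

```text
time_s: 16.5
position: [0.5521, -0.211, 0.0059]
eef_rot: [0.0, -0.107, 0.994, -0.0]
contact_force: [-1.3, 2.1, 4.8]
finger_gap: 0.0502
grip_force: 30.0
```

Call:
jog_arm(
  commands=[
    {"tx": 0, "ty": 0, "tz": 0.1, "wx": 0, "wy": 0, "wz": 0, "gripper": 1},
    {"tx": 0, "ty": 0, "tz": 0, "wx": 0, "wy": 0, "wz": 0, "gripper": 1},
    {"tx": 0, "ty": 0, "tz": 0, "wx": 0, "wy": 0, "wz": 0, "gripper": 1},
  ],
)

```text
time_s: 16.8
position: [0.5521, -0.211, 0.0058]
eef_rot: [-0.0, -0.107, 0.994, -0.0]
contact_force: [-5.1, 1.8, 12.2]
finger_gap: 0.0508
grip_force: 30.0
```

Contact came at the expected height with firm force, so I release and then retreat.

Call:
jog_arm(
  commands=[
    {"tx": 0, "ty": 0, "tz": -0.1, "wx": 0, "wy": 0, "wz": 0, "gripper": 1},
    {"tx": 0, "ty": 0, "tz": 0, "wx": 0, "wy": 0, "wz": 0, "gripper": 0.25},
    {"tx": 0, "ty": 0, "tz": 0, "wx": 0, "wy": 0, "wz": 0, "gripper": 0.25},
    {"tx": 0, "ty": 0, "tz": 0, "wx": 0, "wy": 0, "wz": 0, "gripper": 0.25},
    {"tx": 0, "ty": 0, "tz": 0, "wx": 0, "wy": 0, "wz": 0, "gripper": 0.25},
    {"tx": 0, "ty": 0, "tz": 0, "wx": 0, "wy": 0, "wz": 0, "gripper": 0.25},
  ],
)

```text
time_s: 17.4
position: [0.5519, -0.2109, 0.0052]
eef_rot: [-0.0, -0.107, 0.994, 0.0]
contact_force: [-0.3, -0.0, -0.6]
finger_gap: 0.069
grip_force: 0.0
```

Call:
jog_arm(
  commands=[
    {"tx": 0, "ty": 0, "tz": -1, "wx": 0, "wy": 0, "wz": 0, "gripper": 0.25},
    {"tx": 0, "ty": 0, "tz": -1, "wx": 0, "wy": 0, "wz": 0, "gripper": 0.25},
    {"tx": 0, "ty": 0, "tz": -2, "wx": 0, "wy": 0, "wz": 0, "gripper": 0.25},
    {"tx": 0, "ty": 0, "tz": -3, "wx": 0, "wy": 0, "wz": 0, "gripper": 0.25},
    {"tx": 0, "ty": 0, "tz": -3, "wx": 0, "wy": 0, "wz": 0, "gripper": 0.25},
    {"tx": 0, "ty": 0, "tz": -3, "wx": 0, "wy": 0, "wz": 0, "gripper": 0.25},
    {"tx": 0, "ty": 0, "tz": -2, "wx": 0, "wy": 0, "wz": 0, "gripper": 0.25},
    {"tx": 0, "ty": 0, "tz": 0, "wx": 0, "wy": 0, "wz": 0, "gripper": 0.25},
  ],
)

```text
time_s: 18.2
position: [0.5544, -0.2124, 0.1604]
eef_rot: [0.003, -0.107, 0.994, -0.003]
contact_force: [0.5, -0.6, 0.6]
finger_gap: 0.0686
grip_force: 0.0
```

```bash
python3 look.py pics/w5.png
python3 - <<'E'
from station import bot
from h import *
b=bot.get_image("side"); cv2.imwrite("pics/fin.png",np.hstack([cv2.resize(cv2.imread("pics/w5.png"),None,fx=.7,fy=.7),b[126:420,200:]]))
E
```

```text
18.2 [ 0.55444232 -0.21241257  0.16037819] [[-0.9771, -0.2127, 0.0072], [-0.2127, 0.9771, -0.0047], [-0.0061, -0.0061, -1.0]] j6 [-0.57  0.23  1.59 -0.    1.32 -2.35] [ 0.45153182 -0.60837999  0.64754749] 0.06864690926802261
```

View pics/fin.png

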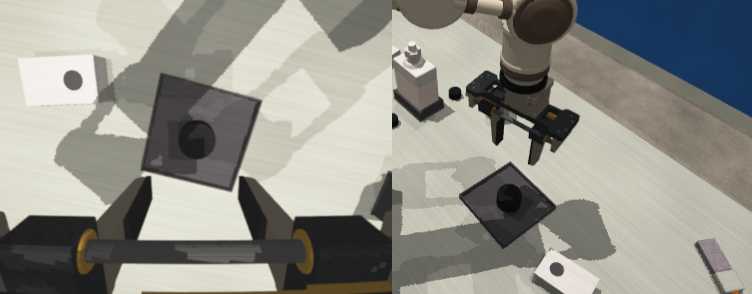

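The cap stands upright near the tray's centre, at (197,140) in the left half and (508,197) in the right. The fingers are clear of it.

```bash
python3 -c "
from station import bot
print(bot.job_done())"
```

```text
the job is handed in; nothing more can be done
None
```

I pushed the cap down, turned it about 65° and lifted it off, then stood it open side down near the tray's centre; the job is handed in, but no verdict came back.

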